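# Sweep the brass studs off the setting slab into the catch tray

## Task

Clear the leatherworker's slab: with the fingertips, sweep the four brass studs along it and over its open edge into the undivided catch tray, not into the partitioned sorter at the other end. Only push the studs, never pick them up, and leave the steel anvil, the mallet and the jar where they are.

Things in the scene. Friction and masses are not known exactly. Their poses are not given: they have to be found in the camera images.
- slab: Fixed dark setting slab, 200 (x) x 240 (y) x 30 mm high, level on the table, turned up to 20 degrees; origin at the centre of its underside, working face 30 mm above it. The long edges (x = -100 and +100 mm) carry wooden lips 8 mm wide standing 6 mm above the face; the two ends (y = -120 and +120 mm) are open.
- tray: Fixed undivided wooden catch tray, 200 (x) x 90 (y) x 26 mm high, walls and floor 5 mm, butted against one open end of the slab, axes parallel to it; origin at the centre of its underside, 165 mm from the slab's origin along the slab's +y or -y (it varies). Its rim is 4 mm below the slab's face: studs pushed over the end drop in.
- sorter: Fixed wooden sorter of the same outer size as the tray, but with three partitions making four compartments, some holding small rivets; butted against the slab's other open end; origin at the centre of its underside. No stud belongs in it.
- stud1: Loose brass stud standing flat on the slab's face: an eight-sided disc 24 mm across its corners, upright sides 6 mm high, then bevelled to a flat top 18 mm across, 9 mm high in all, about 18 g; slides when pushed at its side. Origin at the centre of its flat underside. The four studs are alike.
- stud2: Loose brass stud standing flat on the slab's face: an eight-sided disc 24 mm across its corners, upright sides 6 mm high, then bevelled to a flat top 18 mm across, 9 mm high in all, about 18 g; slides when pushed at its side. Origin at the centre of its flat underside. The four studs are alike.
- stud3: Loose brass stud standing flat on the slab's face: an eight-sided disc 24 mm across its corners, upright sides 6 mm high, then bevelled to a flat top 18 mm across, 9 mm high in all, about 18 g; slides when pushed at its side. Origin at the centre of its flat underside. The four studs are alike.
- stud4: Loose brass stud standing flat on the slab's face: an eight-sided disc 24 mm across its corners, upright sides 6 mm high, then bevelled to a flat top 18 mm across, 9 mm high in all, about 18 g; slides when pushed at its side. Origin at the centre of its flat underside. The four studs are alike.
- anvil: Loose small steel setting anvil (32 mm foot, 24 mm neck, 22 mm high, about 90 g) standing on the slab close to its +x lip, about 72 mm from the slab's centre line; to be left alone. Origin at the centre of its underside.
- mallet: Loose wooden mallet lying on the table beyond the slab's +x side: head 60 mm across and 100 mm long, handle 150 mm along the mallet's own -x; to be left alone. Origin on the table under the centre of the head.
- jar: Loose closed amber glass jar, 52 mm across, 60 mm high, standing on the table beyond the slab's +x side; to be left alone. Origin at the centre of its underside.

How it is judged:
At the end, for the whole second after the job is handed in: All four studs lie at rest inside the undivided catch tray: their origins within its inner walls and below its rim; the anvil within 10 mm, the jar within 15 mm and the mallet within 20 mm of where they began, the anvil upright (x of stud1 in the frame of tray between -0.095 and 0.095 m and y of stud1 in the frame of tray between -0.04 and 0.04 m and z of each of stud1, stud2, stud3, stud4 in the frame of tray below 0.024 m and linear speed of each of stud1, stud2, stud3, stud4 below 0.02 m/s and x of stud2 in the frame of tray between -0.095 and 0.095 m and y of stud2 in the frame of tray between -0.04 and 0.04 m and x of stud3 in the frame of tray between -0.095 and 0.095 m and y of stud3 in the frame of tray between -0.04 and 0.04 m and x of stud4 in the frame of tray between -0.095 and 0.095 m and y of stud4 in the frame of tray between -0.04 and 0.04 m and distance of anvil from where it was at the start of the episode below 0.01 m and distance of mallet from where it was at the start of the episode below 0.02 m and distance of jar from where it was at the start of the episode below 0.015 m and angle between anvil's own z axis and vertical below 0.1 rad); the robot touches nothing.
It fails at once if a stud is picked up (its underside more than 25 mm above the slab's face) (height (world z) of any of stud1, stud2, stud3, stud4 above 0.055 m).
It fails at once if the anvil (10 mm), jar (15 mm) or mallet (20 mm) is displaced (distance of anvil from where it was at the start of the episode above 0.01 m or distance of mallet from where it was at the start of the episode above 0.02 m or distance of jar from where it was at the start of the episode above 0.015 m).
It also fails if it takes over 54 s, if anything falls off the work surface, if the arm or the gripper's body presses on something with over 40 N, if the wrist force passes 120 N, or if a joint passes its speed limit or range.

## Robot

A 7-joint arm with a two-finger parallel gripper is mounted at the origin on the work surface. World frame = base frame: x ahead of the robot, y to its left, z up, the work surface at z = 0. Lengths are in m, angles in rad, forces in N, time in s.
With the tool pointing down it reaches from about 0.425 to 0.95 m from the base axis. Payload 16.7 kg.
Tool frame: the origin (TCP) lies at the very end of the fingers, on their centre line; the grasp point (between the pads) lies 19 mm behind it; z points along the fingers, y is the line along which they close (so a half turn about z gives the same grasp; the last joint's range is limited). The gripper opens to 94 mm and grips with 3 to 60 N. Pads are 16 mm wide; open, the fingers measure 119 mm over their backs; the gripper's body (75 mm by 177 mm) begins 78 mm behind the grasp point.
Start: joints at [-1.298, 0.426, 0.074, 1.606, -0.034, 1.111, -0.067], TCP at [0.276, 0.616, 0.205] pointing down, gripper open.
Joint ranges: [-2.85, 2.85], [-0.5, 2.14], [-1.23, 1.37], [0.21, 2.46], [-1.02, 4.16], [0.16, 2.05], [-2.73, 2.73]. Speed limits (rad/s): [1.89, 1.89, 2.39, 2.39, 3.01, 3.01, 3.01].

## Interface

Orientations are given as a unit quaternion [w, x, y, z].
In Python, from station import * gives the robot as it stands.
- The arm moves only by the tool arm_command, never from a script. Its argument "moves" is a list of rows, each an object of numbers: "tx", "ty", "tz": the shift along the tool's x, y, z as a fraction of full scale; "wx", "wy", "wz": the turn, a rotation vector about the tool's x, y, z as a fraction of full scale; "grip": the finger opening in mm, from 0 to 94. In form: [{"tx": .., "ty": .., "tz": .., "wx": .., "wy": .., "wz": .., "grip": ..}, ...]. A call has exactly 10 rows; each row shifts and turns the commanded pose from where the row before left it, along the tool's axes as they then stand; what a row does not reach is not made up. Full scale, the value 1, is 25 cm for a shift and pi rad for a turn. A row lasts 1/8 s, in which the tool goes at most 62.5 mm and 10.7 degrees, less where a joint would pass 70% of its speed; a pose out of reach is approached as far as the arm can. A call with a number of a shift or a turn outside -1 to 1 is refused whole. A call with a gripper value outside its range is refused whole. The fingers move at their own pace and stop on an object; "newtons" is the grip in N (left out, the last holds). Time passes only in rows, so rows that do not move let the fingers close, or fill a call up. It gives the time, the measured TCP pose, the force, the opening and the grip force at its end, in the units of the state.
- observe(): the state, without advancing time (a new reading comes with each control period).
- snapshot(name): name is "scene" or "top" or "wrist"; returns the picture (480x640x3 uint8, blue, green, red); there is no depth.
- camera_model(name): a dict with "mtx" (3x3 intrinsics, pixels), "eye" and "rotation" of the camera in the world; the wrist camera has in their place "T_tool_cam" (4x4, takes a point from camera to tool coordinates, whose origin is the TCP and whose axes are the flange's). Camera axes: x right, y up, looking along -z (the intrinsics and any distortion apply to the point x, -y, -z); pixel columns grow to the right and rows downward; lengths in m; the calibration is good to about 2 mm. A picture is of the moment at which its call begins: read the wrist's pose just before it. camera_model takes no time and is no camera call.
- hand_in(): hands the job in; it is judged then, once.
The state is a dict: "clock": time; "joint_positions": joint angles; "joint_velocities": joint speeds; "joint_efforts": joint torques, N m; "tcp_pos": TCP position; "orientation": TCP orientation; "ft_force": force on the tool from outside, world axes, zero at the start; "ft_torque": the same for the moment, N m; "width": finger opening in m; "finger_force": force on a finger pad.
Only numpy, scipy, OpenCV 4.12 (cv2) and the standard library are available. Lean on these libraries where they do the work, as an engineer would, in place of code of your own. Each camera call takes 0.05 s, during which the arm holds its last target. There are 200 camera calls.

## Working session

There is one attempt and no reset: what is moved stays moved. The work goes in short steps, Python scripts to look and compute and a tool call to move; the robot and the scene stay as the last step left them, time stands still between calls to the robot, and variables do not carry over. Pictures are saved under pics/ and viewed, at most 10 in all, crops included, and the job is handed in when it is done.

Besides the shell and the picture viewer there is one more tool, called after "Call:" by a JSON object that holds its "op" and its "data". arm_command: Moves the arm, as the interface text tells. Shift numbers are shares of 25 cm and turn numbers shares of pi rad, none past 1 either way. Its arguments: {"type":"object","properties":{"moves":{"type":"array"},"newtons":{"type":"number"}},"required":["moves"]}

```bash
mkdir -p pics; ls
python3 - <<'E'
from station import *
import cv2
s=observe();print(s['clock'],s['tcp_pos'],s['orientation'],s['width'])
for n in ('top','scene'):
    cv2.imwrite(f'pics/{n}0.png',snapshot(n)); print(camera_model(n))
print(camera_model('wrist'))
E
```

```text
pics
0.0 [0.27621352 0.61542024 0.20478859] [-8.02471589e-05  2.09353892e-01  9.77839730e-01 -6.35685922e-04] 0.09384585870706535
{'mtx': array([[478.926571  ,   0.        , 323.26244655],
       [  0.        , 478.926571  , 236.0286709 ],
       [  0.        ,   0.        ,   1.        ]]), 'eye': array([0.51430381, 0.04277333, 0.71798937]), 'rotation': array([-0.63133786, -0.06959612,  0.08895532,  0.7672391 ])}
{'mtx': array([[525.47263313,   0.        , 320.9989326 ],
       [  0.        , 525.47263313, 235.11441309],
       [  0.        ,   0.        ,   1.        ]]), 'eye': array([ 1.19813599, -0.11066027,  0.70186069]), 'rotation': array([0.74537134, 0.27367999, 0.21808222, 0.56741605])}
{'mtx': array([[364.61772156,   0.        , 321.03941967],
       [  0.        , 364.61772156, 235.83740751],
       [  0.        ,   0.        ,   1.        ]]), 'T_tool_cam': array([[ 5.16577526e-04,  9.65161911e-01,  2.61652859e-01,
         7.58187512e-02],
       [ 9.99998485e-01, -6.35748019e-05, -1.73977371e-03,
        -4.15097195e-04],
       [-1.66252879e-03,  2.61653361e-01, -9.65160481e-01,
        -1.79121263e-01],
       [ 0.00000000e+00,  0.00000000e+00,  0.00000000e+00,
         1.00000000e+00]])}
```

View pics/top0.png

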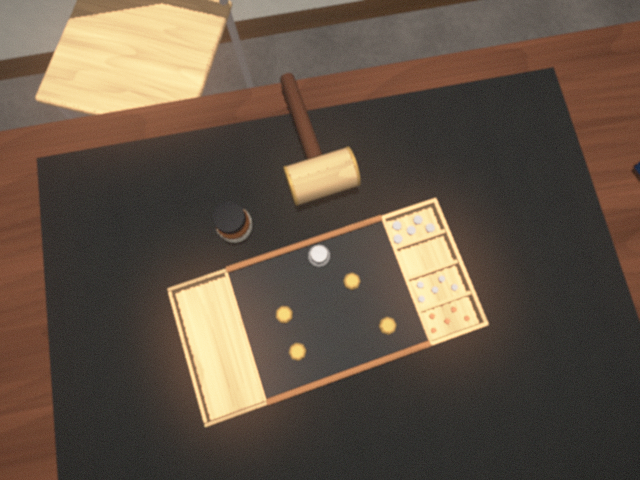

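View pics/scene0.png

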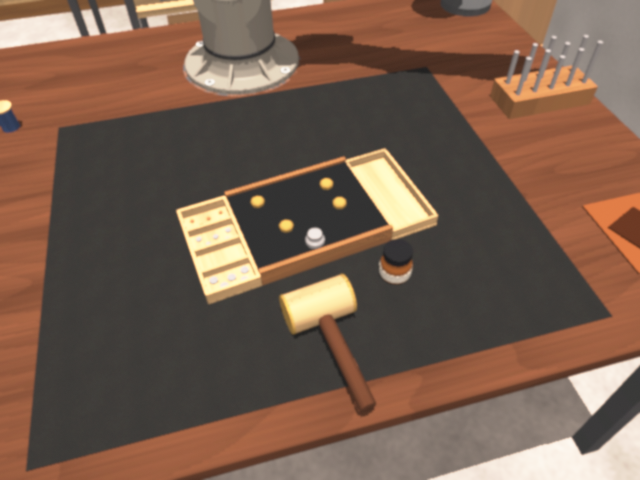

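The top view shows the tray at the left end (world +y), from (168,290) to (266,404). The sorter is on the right. The studs are near (284,314), (297,351), (352,281) and (388,325), with the anvil at (319,255). The scene view agrees: tray at upper right, studs at (258,201), (287,226), (327,184) and (340,203).

```bash
cat > h.py <<'E'
from station import *
import cv2, numpy as np
from scipy.spatial.transform import Rotation as R
from scipy.optimize import least_squares
def P(n):
    m=camera_model(n); q=m['rotation']; Rc=R.from_quat([q[1],q[2],q[3],q[0]]).as_matrix()
    Rw=np.diag([1,-1,-1])@Rc.T
    return m['mtx']@np.c_[Rw,-Rw@m['eye']]
def proj(M,X):
    x=M@np.r_[X,1]; return x[:2]/x[2]
def tri(M1,p1,M2,p2):
    X=cv2.triangulatePoints(M1,M2,np.float64(p1),np.float64(p2))[:,0]; return X[:3]/X[3]
def onplane(M,p,z):
    H=np.c_[M[:,:2],M[:,2]*z+M[:,3]]; v=np.linalg.solve(H,np.r_[p,1]); return v[:2]/v[2]
def blobs(img,mask):
    hsv=cv2.cvtColor(img,cv2.COLOR_BGR2HSV)
    b=cv2.inRange(hsv,(12,90,110),(35,255,255))&mask
    n,_,st,c=cv2.connectedComponentsWithStats(b)
    return [c[i] for i in range(1,n) if st[i,4]>40]
def sl2w(s,p):
    c,k=np.cos(s[2]),np.sin(s[2]); return np.array([s[0]+c*p[0]-k*p[1],s[1]+k*p[0]+c*p[1]])
def w2sl(s,p):
    c,k=np.cos(s[2]),np.sin(s[2]); d=np.array(p[:2])-s[:2]; return np.array([c*d[0]+k*d[1],-k*d[0]+c*d[1]])
E
python3 - <<'E'
from h import *
T,S=P('top'),P('scene')
# lip outer top corners in slab frame (x,y): (+,+),(+,-),(-,+),(-,-)
loc=np.array([[.1,.12],[.1,-.12],[-.1,.12],[-.1,-.12]])
pt=[(228,270),(384,217),(266,404),(430,344)]; ps=[(390,230),(258,280),(347,158),(226,193)]
for a,b in zip(pt,ps): print('corner',tri(T,a,S,b).round(4))
def f(s): return np.concatenate([np.r_[proj(T,[*sl2w(s,l),.036])-a,proj(S,[*sl2w(s,l),.036])-b] for l,a,b in zip(loc,pt,ps)])
r=least_squares(f,[.5,.1,.2]); print(r.x,r.fun.round(1)); np.save('slab.npy',r.x); s=r.x
B={}
for n,M in (('top',T),('scene',S)):
    img=cv2.imread(f'pics/{n}0.png'); m=np.zeros((480,640),np.uint8)
    poly=np.array([proj(M,[*sl2w(s,l),.03]) for l in [(.086,.112),(.086,-.112),(-.086,-.112),(-.086,.112)]]).astype(int)
    cv2.fillPoly(m,[poly],255); B[n]=blobs(img,m); print(n,np.round(B[n],1).tolist())
for a in B['top']:
    w=onplane(T,a,.037); b=min(B['scene'],key=lambda b:np.linalg.norm(onplane(S,b,.037)-w))
    X=tri(T,a,S,b); print('stud',X.round(4),'slab',w2sl(s,X).round(4),w2sl(s,w).round(4),w2sl(s,onplane(S,b,.037)).round(4))
print('anvil',tri(T,(319,256),S,(315,237)), w2sl(s,tri(T,(319,256),S,(315,237))))
for n,a,b in (('jar lid',(231,220),(398,250)),('mallet head',(322,176),(318,304))):
    X=tri(T,a,S,b);print(n,X,w2sl(s,X))
o=observe();print(o['tcp_pos'],R.from_quat(np.r_[o['orientation'][1:],o['orientation'][0]]).as_matrix().round(3))
E
```

```text
corner [0.647  0.1531 0.0219]
corner [ 0.6841 -0.0882  0.0143]
corner [0.4536 0.1318 0.0287]
corner [ 0.4878 -0.1083  0.031 ]
[0.56995162 0.02166106 0.13005646] [-1.5 -5.8  3.3 -3.  -1.2 -3.8  0.6 -8.3  1.3 -1.3 -2.2 -1.9  2.4  0.7
 -1.7 -2.3]
top [[351.5, 280.6], [283.8, 314.0], [387.4, 325.1], [297.0, 351.3]]
scene [[326.0, 183.0], [257.1, 200.9], [339.0, 202.1], [285.8, 225.0]]
stud [ 0.5959 -0.0196  0.0322] slab [ 0.0203 -0.0443] [ 0.0202 -0.0428] [ 0.0242 -0.0464]
stud [0.5679 0.0841 0.0321] slab [0.006  0.0622] [0.0061 0.0631] [0.0101 0.0592]
stud [ 0.5245 -0.0564  0.0318] slab [-0.0552 -0.0715] [-0.0548 -0.0698] [-0.0505 -0.0734]
stud [0.5137 0.0749 0.0318] slab [-0.0489  0.0601] [-0.0484  0.0611] [-0.0441  0.057 ]
anvil [0.63952649 0.020241   0.03673547] [ 0.06880312 -0.01043124]
jar lid [0.71357739 0.13673205 0.05033004] [0.15733637 0.09547232]
mallet head [ 0.76256432 -0.00791745  0.02601332] [ 0.18714997 -0.05430867]
[0.27623589 0.61545712 0.20486393] [[-0.912  0.409 -0.   ]
 [ 0.409  0.912 -0.001]
 [-0.    -0.001 -1.   ]]
```

Call:
{"op": "arm_command", "data": {"moves": [{"tx":-0.16,"ty":-0.145,"grip":18},{"tx":-0.16,"ty":-0.145,"grip":18},{"tx":-0.16,"ty":-0.145,"grip":18},{"tx":-0.16,"ty":-0.145,"grip":18},{"tx":-0.16,"ty":-0.145,"grip":18},{"tx":-0.16,"ty":-0.145,"grip":18},{"tx":-0.16,"ty":-0.145,"grip":18},{"tx":-0.16,"ty":-0.145,"grip":18},{"tx":-0.16,"ty":-0.145,"grip":18},{"tx":-0.16,"ty":-0.145,"grip":18}]}}

```text
validation failed for argument at $.mo...
```

Run:
```python
from h import *
T,S=P('top'),P('scene')
loc=np.array([[.1,.12],[.1,-.12],[-.1,.12],[-.1,-.12],[.1,.21],[-.1,.21]])
z=[.036]*4+[.026]*2
pt=[(228,270),(384,217),(266,404),(430,344),(168,290),(206,425)]
def f(s): return np.concatenate([proj(T,[*sl2w(s,l),h])-a for l,a,h in zip(loc,pt,z)])
r=least_squares(f,[.57,.02,.13]); s=r.x; print(s,r.fun.round(1)); np.save('slab.npy',s)
o=observe();A=R.from_quat(np.r_[o['orientation'][1:],o['orientation'][0]]).as_matrix()
t=np.r_[sl2w(s,(-.02,-.06)),.205]; print(o['tcp_pos'],o['width'],'tool delta',A.T@(t-o['tcp_pos'])/.25)
ang=s[2]-np.arctan2(A[1,1],A[0,1]);print('wz total',-ang/np.pi)
```

```text
[0.56689739 0.02222925 0.13532172] [-1.9 -3.1 -1.6 -2.   1.8  1.5  2.8  2.4 -0.5 -2.1 -0.8  2.3]
[0.27623589 0.61545712 0.20486393] 0.09388351760438463 tool delta [-2.09129262e+00 -1.93486892e+00  1.89043811e-03]
wz total 0.3226504295026052
```

Call:
{"op": "arm_command", "data": {"moves": [{"tx":-0.16,"ty":-0.145,"tz":0,"wx":0,"wy":0,"wz":0,"grip":18},{"tx":-0.16,"ty":-0.145,"tz":0,"wx":0,"wy":0,"wz":0,"grip":18},{"tx":-0.16,"ty":-0.145,"tz":0,"wx":0,"wy":0,"wz":0,"grip":18},{"tx":-0.16,"ty":-0.145,"tz":0,"wx":0,"wy":0,"wz":0,"grip":18},{"tx":-0.16,"ty":-0.145,"tz":0,"wx":0,"wy":0,"wz":0,"grip":18},{"tx":-0.16,"ty":-0.145,"tz":0,"wx":0,"wy":0,"wz":0,"grip":18},{"tx":-0.16,"ty":-0.145,"tz":0,"wx":0,"wy":0,"wz":0,"grip":18},{"tx":-0.16,"ty":-0.145,"tz":0,"wx":0,"wy":0,"wz":0,"grip":18},{"tx":-0.16,"ty":-0.145,"tz":0,"wx":0,"wy":0,"wz":0,"grip":18},{"tx":-0.16,"ty":-0.145,"tz":0,"wx":0,"wy":0,"wz":0,"grip":18}]}}

```text
clock: 1.35
tcp_pos: [0.4932, 0.1196, 0.2055]
orientation: [-0.0, 0.209, 0.978, 0.0]
ft_force: [0.6, 1.0, 0.2]
width: 0.018
finger_force: 0.0
```

Call:
{"op": "arm_command", "data": {"moves": [{"tx":-0.163,"ty":-0.16,"tz":0,"wx":0,"wy":0,"wz":0,"grip":18},{"tx":-0.163,"ty":-0.16,"tz":0,"wx":0,"wy":0,"wz":0,"grip":18},{"tx":-0.163,"ty":-0.16,"tz":0,"wx":0,"wy":0,"wz":0,"grip":18},{"tx":0,"ty":0,"tz":0,"wx":0,"wy":0,"wz":0.054,"grip":18},{"tx":0,"ty":0,"tz":0,"wx":0,"wy":0,"wz":0.054,"grip":18},{"tx":0,"ty":0,"tz":0,"wx":0,"wy":0,"wz":0.054,"grip":18},{"tx":0,"ty":0,"tz":0,"wx":0,"wy":0,"wz":0.054,"grip":18},{"tx":0,"ty":0,"tz":0,"wx":0,"wy":0,"wz":0.054,"grip":18},{"tx":0,"ty":0,"tz":0,"wx":0,"wy":0,"wz":0.054,"grip":18},{"tx":0,"ty":0,"tz":0,"wx":0,"wy":0,"wz":0,"grip":18}]}}

```text
clock: 2.6
tcp_pos: [0.5551, -0.0381, 0.2053]
orientation: [-0.0, 0.659, 0.752, -0.0]
ft_force: [0.2, -0.2, -0.3]
width: 0.018
finger_force: 0.0
```

```bash
cat >> h.py <<'E'
def pose():
    o=observe(); return np.array(o['tcp_pos']),R.from_quat(np.r_[o['orientation'][1:],o['orientation'][0]]).as_matrix()
def Pw(p,A):
    m=camera_model('wrist'); Tt=np.eye(4);Tt[:3,:3]=A;Tt[:3,3]=p; C=np.linalg.inv(Tt@m['T_tool_cam'])
    return m['mtx']@np.diag([1,-1,-1])@C[:3]
E
python3 - <<'E'
from h import *
p,A=pose(); im=snapshot('wrist'); cv2.imwrite('pics/w1.png',im); np.savez('w1.npz',p=p,A=A)
s=np.load('slab.npy'); W=Pw(p,A); print(p,A.round(3))
m=np.zeros((480,640),np.uint8)
poly=np.array([proj(W,[*sl2w(s,l),.03]) for l in [(.085,.11),(.085,-.11),(-.085,-.11),(-.085,.11)]]).astype(int)
cv2.fillPoly(m,[poly],255)
for b in blobs(im,m): print(b.round(1),w2sl(s,onplane(W,b,.036)).round(4),w2sl(s,onplane(W,b,.032)).round(4))
for l in [(.1,.12),(-.1,.12),(.1,-.12),(-.1,-.12)]: print('pred corner',l,proj(W,[*sl2w(s,l),.036]).round(0))
E
```

```text
[ 0.55509616 -0.03808647  0.20525842] [[-0.132  0.991 -0.001]
 [ 0.991  0.132 -0.   ]
 [-0.    -0.001 -1.   ]]
[250.4  31. ] [-0.0799  0.1059] [-0.0806  0.1069]
[341.3  43.5] [-0.0017  0.096 ] [-0.0015  0.0969]
[354.2  86.8] [0.0103 0.061 ] [0.0106 0.0615]
[293.6  89.2] [-0.0438  0.0591] [-0.0441  0.0596]
[366.6 204.2] [ 0.0245 -0.045 ] [ 0.025  -0.0457]
[289.4 230.9] [-0.0508 -0.0715] [-0.0512 -0.0725]
pred corner (0.1, 0.12) [461.  12.]
pred corner (-0.1, 0.12) [226.  13.]
pred corner (0.1, -0.12) [438. 277.]
pred corner (-0.1, -0.12) [242. 277.]
```

View pics/w1.png

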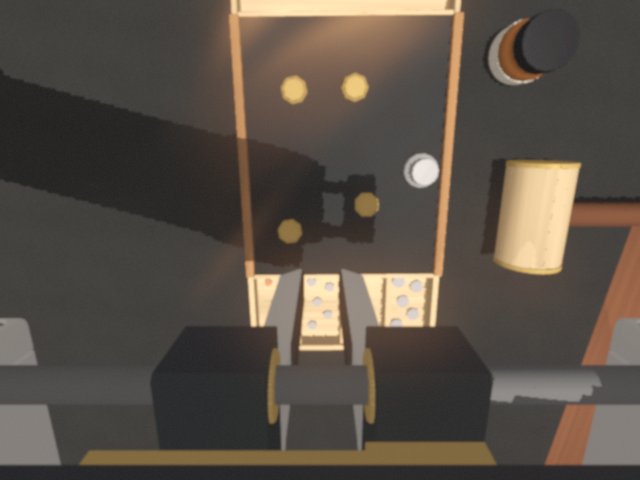

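The wrist view shows the studs at (294,90), (355,88), (367,204) and (290,231), and the anvil at (421,170). The lip corners are at (462,14), (231,14), (441,276) and (246,276). I'll refit the slab from all of these and plan the strokes.

```bash
cat > where.py <<'E'
from h import *
import sys
s=np.load('slab.npy'); o=observe(); p,A=pose(); t=w2sl(s,p)
print('clock',o['clock'],'slab xy',t.round(4),'z',p[2].round(4),'yaw err',(np.arctan2(A[1,1],A[0,1])-s[2]).round(4),'F',np.round(o['ft_force'],1))
if len(sys.argv)>1:
    g=np.array([float(v) for v in sys.argv[1].split(',')]); d=np.r_[sl2w(s,g[:2]),g[2]]-p
    print('tool units total',(A.T@d/.25).round(3))
E
python3 - <<'E'
from h import *
d=np.load('w1.npz'); W=Pw(d['p'],d['A']); T=P('top')
loc=np.array([[.1,.12],[-.1,.12],[.1,-.12],[-.1,-.12]]); pw=[(462,14),(231,14),(441,276),(246,276)]
r=least_squares(lambda s:np.concatenate([proj(W,[*sl2w(s,l),.036])-a for l,a in zip(loc,pw)]),np.load('slab.npy')); s=r.x
print(s,r.fun.round(1)); np.save('slab.npy',s)
for a,b in zip([(354.2,86.8),(293.6,89.2),(366.6,204.2),(289.4,230.9)],[(283.8,314),(297,351.3),(351.5,280.6),(387.4,325.1)]):
    X=tri(W,a,T,b); print('tri z',X[2].round(4),'slab',w2sl(s,X).round(4),'plane',w2sl(s,onplane(W,a,.035)).round(4))
print('anvil',w2sl(s,onplane(W,(422,171),.05)))
E
python3 where.py .006,.025,.10
```

```text
[0.56971081 0.02193051 0.13564474] [ 2.5 -1.2 -1.9 -0.5  0.1  1.2 -0.8  1.8]
tri z 0.0203 slab [0.0083 0.0636] plane [0.0076 0.0617]
tri z 0.0173 slab [-0.0478  0.062 ] plane [-0.0466  0.0599]
tri z 0.0529 slab [ 0.0189 -0.0415] plane [ 0.0218 -0.0445]
tri z 0.0343 slab [-0.0546 -0.0705] plane [-0.0537 -0.071 ]
anvil [ 0.0692576  -0.01151639]
clock 2.65 slab xy [-0.0226 -0.0575] z 0.2053 yaw err -0.0005 F [ 0.2 -0.3 -0.3]
tool units total [0.33  0.114 0.421]
```

Call:
{"op": "arm_command", "data": {"moves": [{"tx":0.07,"ty":0.024,"tz":0,"wx":0,"wy":0,"wz":0,"grip":18},{"tx":0.07,"ty":0.024,"tz":0,"wx":0,"wy":0,"wz":0,"grip":18},{"tx":0.07,"ty":0.024,"tz":0,"wx":0,"wy":0,"wz":0,"grip":18},{"tx":0.07,"ty":0.024,"tz":0,"wx":0,"wy":0,"wz":0,"grip":18},{"tx":0.07,"ty":0.024,"tz":0,"wx":0,"wy":0,"wz":0,"grip":18},{"tx":0,"ty":0,"tz":0.15,"wx":0,"wy":0,"wz":0,"grip":18},{"tx":0,"ty":0,"tz":0.15,"wx":0,"wy":0,"wz":0,"grip":18},{"tx":0,"ty":0,"tz":0.15,"wx":0,"wy":0,"wz":0,"grip":18},{"tx":0,"ty":0,"tz":0.15,"wx":0,"wy":0,"wz":0,"grip":18},{"tx":0,"ty":0,"tz":0.04,"wx":0,"wy":0,"wz":0,"grip":18}]}}

```text
clock: 3.9
tcp_pos: [0.5725, 0.0527, 0.0436]
orientation: [-0.001, 0.659, 0.752, -0.001]
ft_force: [1.2, 0.4, -0.5]
width: 0.0181
finger_force: 0.0
```

```bash
python3 where.py .0076,.03,.0325
```

```text
clock 3.9 slab xy [0.0069 0.0301] z 0.0436 yaw err -0.0044 F [ 1.2  0.4 -0.5]
tool units total [-0.001  0.003  0.044]
```

Call:
{"op": "arm_command", "data": {"moves": [{"tx":0,"ty":0,"tz":0,"wx":0,"wy":0,"wz":0,"grip":18},{"tx":0,"ty":0.003,"tz":0.008,"wx":0,"wy":0,"wz":0,"grip":18},{"tx":0,"ty":0,"tz":0.008,"wx":0,"wy":0,"wz":0,"grip":18},{"tx":0,"ty":0,"tz":0.008,"wx":0,"wy":0,"wz":0,"grip":18},{"tx":0,"ty":0,"tz":0.008,"wx":0,"wy":0,"wz":0,"grip":18},{"tx":0,"ty":0,"tz":0.008,"wx":0,"wy":0,"wz":0,"grip":18},{"tx":0,"ty":0,"tz":0,"wx":0,"wy":0,"wz":0,"grip":18},{"tx":0,"ty":0,"tz":0,"wx":0,"wy":0,"wz":0,"grip":18},{"tx":0,"ty":0,"tz":0,"wx":0,"wy":0,"wz":0,"grip":18},{"tx":0,"ty":0,"tz":0,"wx":0,"wy":0,"wz":0,"grip":18}]}}

```text
clock: 5.15
tcp_pos: [0.5743, 0.0525, 0.0355]
orientation: [0.0, 0.659, 0.752, 0.0]
ft_force: [0.8, 0.4, 0.0]
width: 0.018
finger_force: 0.0
```

```bash
python3 where.py .0076,.03,.0325
```

```text
clock 5.15 slab xy [0.0087 0.0297] z 0.0355 yaw err -0.0045 F [0.8 0.4 0. ]
tool units total [ 0.001 -0.004  0.012]
```

Call:
{"op": "arm_command", "data": {"moves": [{"tx":0,"ty":-0.003,"tz":0.01,"wx":0,"wy":0,"wz":0,"grip":18},{"tx":0.047,"ty":0,"tz":0,"wx":0,"wy":0,"wz":0,"grip":18},{"tx":0.047,"ty":0,"tz":0,"wx":0,"wy":0,"wz":0,"grip":18},{"tx":0.047,"ty":0,"tz":0,"wx":0,"wy":0,"wz":0,"grip":18},{"tx":0.047,"ty":0,"tz":0,"wx":0,"wy":0,"wz":0,"grip":18},{"tx":0.047,"ty":0,"tz":0,"wx":0,"wy":0,"wz":0,"grip":18},{"tx":0.047,"ty":0,"tz":0,"wx":0,"wy":0,"wz":0,"grip":18},{"tx":0.047,"ty":0,"tz":0,"wx":0,"wy":0,"wz":0,"grip":18},{"tx":0.047,"ty":0,"tz":0,"wx":0,"wy":0,"wz":0,"grip":18},{"tx":0.047,"ty":0,"tz":0,"wx":0,"wy":0,"wz":0,"grip":18}]}}

```text
clock: 6.4
tcp_pos: [0.5596, 0.1581, 0.033]
orientation: [-0.0, 0.659, 0.752, -0.0]
ft_force: [-0.1, -0.7, 0.6]
width: 0.018
finger_force: 0.0
```

```bash
python3 where.py -.0466,.028,.10
python3 - <<'E'
from h import *
cv2.imwrite('pics/w2.png',np.hstack([cv2.resize(snapshot('wrist'),(400,300)),cv2.resize(snapshot('scene')[100:340,160:480],(400,300))]))
E
```

```text
clock 6.4 slab xy [0.0084 0.1363] z 0.033 yaw err -0.0046 F [-0.1 -0.7  0.6]
tool units total [-0.434 -0.218 -0.268]
```

View pics/w2.png

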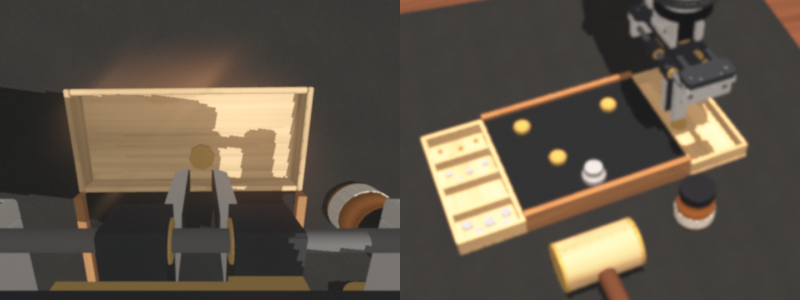

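Stud A has dropped into the tray ahead of the fingers, at (202,157) in the left half. Three studs are left on the slab, and the anvil, mallet and jar haven't moved.

Call:
{"op": "arm_command", "data": {"moves": [{"tx":0,"ty":0,"tz":-0.08,"wx":0,"wy":0,"wz":0,"grip":18},{"tx":0,"ty":0,"tz":-0.08,"wx":0,"wy":0,"wz":-0.001,"grip":18},{"tx":-0.088,"ty":-0.044,"tz":0,"wx":0,"wy":0,"wz":0,"grip":18},{"tx":-0.088,"ty":-0.044,"tz":0,"wx":0,"wy":0,"wz":0,"grip":18},{"tx":-0.088,"ty":-0.044,"tz":0,"wx":0,"wy":0,"wz":0,"grip":18},{"tx":-0.088,"ty":-0.044,"tz":0,"wx":0,"wy":0,"wz":0,"grip":18},{"tx":-0.088,"ty":-0.044,"tz":0,"wx":0,"wy":0,"wz":0,"grip":18},{"tx":0,"ty":0,"tz":0.08,"wx":0,"wy":0,"wz":0,"grip":18},{"tx":0,"ty":0,"tz":0.05,"wx":0,"wy":0,"wz":0,"grip":18},{"tx":0,"ty":0,"tz":0.025,"wx":0,"wy":0,"wz":0,"grip":18}]}}

```text
clock: 7.75
tcp_pos: [0.5195, 0.0405, 0.0335]
orientation: [-0.0, 0.658, 0.753, -0.001]
ft_force: [0.0, -0.1, 0.8]
width: 0.0182
finger_force: 0.0
```

```bash
python3 where.py -.0466,.136,.033
```

```text
clock 7.75 slab xy [-0.0472  0.0252] z 0.0335 yaw err -0.0015 F [ 0.  -0.1  0.8]
tool units total [0.443 0.002 0.002]
```

Call:
{"op": "arm_command", "data": {"moves": [{"tx":0,"ty":0.002,"tz":0.003,"wx":0,"wy":0,"wz":0,"grip":18},{"tx":0.05,"ty":0,"tz":0,"wx":0,"wy":0,"wz":0,"grip":18},{"tx":0.05,"ty":0,"tz":0,"wx":0,"wy":0,"wz":0,"grip":18},{"tx":0.05,"ty":0,"tz":0,"wx":0,"wy":0,"wz":0,"grip":18},{"tx":0.05,"ty":0,"tz":0,"wx":0,"wy":0,"wz":0,"grip":18},{"tx":0.05,"ty":0,"tz":0,"wx":0,"wy":0,"wz":0,"grip":18},{"tx":0.05,"ty":0,"tz":0,"wx":0,"wy":0,"wz":0,"grip":18},{"tx":0.05,"ty":0,"tz":0,"wx":0,"wy":0,"wz":0,"grip":18},{"tx":0.05,"ty":0,"tz":0,"wx":0,"wy":0,"wz":0,"grip":18},{"tx":0.046,"ty":0,"tz":0,"wx":0,"wy":0,"wz":0,"grip":18}]}}

```text
clock: 9.0
tcp_pos: [0.5054, 0.1523, 0.0335]
orientation: [-0.0, 0.658, 0.753, -0.0]
ft_force: [-0.0, 0.1, -0.1]
width: 0.0184
finger_force: 0.0
```

```bash
python3 where.py .0218,-.079,.075
```

```text
clock 9.0 slab xy [-0.0461  0.1379] z 0.0335 yaw err -0.0013 F [-0.   0.1 -0.1]
tool units total [-0.867  0.273 -0.166]
```

Call:
{"op": "arm_command", "data": {"moves": [{"tx":0,"ty":0,"tz":-0.1,"wx":0,"wy":0,"wz":0,"grip":18},{"tx":0,"ty":0,"tz":-0.07,"wx":0,"wy":0,"wz":0,"grip":18},{"tx":-0.173,"ty":0.055,"tz":0,"wx":0,"wy":0,"wz":0,"grip":18},{"tx":-0.173,"ty":0.055,"tz":0,"wx":0,"wy":0,"wz":0,"grip":18},{"tx":-0.173,"ty":0.055,"tz":0,"wx":0,"wy":0,"wz":0,"grip":18},{"tx":-0.173,"ty":0.055,"tz":0,"wx":0,"wy":0,"wz":0,"grip":18},{"tx":-0.173,"ty":0.055,"tz":0,"wx":0,"wy":0,"wz":0,"grip":18},{"tx":0,"ty":0,"tz":0,"wx":0,"wy":0,"wz":0,"grip":18},{"tx":0,"ty":0,"tz":0.1,"wx":0,"wy":0,"wz":0,"grip":18},{"tx":0,"ty":0,"tz":0.04,"wx":0,"wy":0,"wz":0,"grip":18}]}}

```text
clock: 10.25
tcp_pos: [0.6019, -0.0528, 0.0401]
orientation: [-0.001, 0.658, 0.753, -0.0]
ft_force: [-0.0, 1.0, 0.6]
width: 0.0181
finger_force: 0.0
```

```bash
python3 where.py .0218,-.079,.033
```

```text
clock 10.25 slab xy [ 0.0218 -0.0784] z 0.0401 yaw err -0.0009 F [-0.   1.   0.6]
tool units total [-0.002  0.     0.028]
```

Call:
{"op": "arm_command", "data": {"moves": [{"tx":0,"ty":0,"tz":0.02,"wx":0,"wy":0,"wz":0,"grip":18},{"tx":0,"ty":0,"tz":0.007,"wx":0,"wy":0,"wz":0,"grip":18},{"tx":0.048,"ty":0,"tz":0,"wx":0,"wy":0,"wz":0,"grip":18},{"tx":0.048,"ty":0,"tz":0,"wx":0,"wy":0,"wz":0,"grip":18},{"tx":0.048,"ty":0,"tz":0,"wx":0,"wy":0,"wz":0,"grip":18},{"tx":0.048,"ty":0,"tz":0,"wx":0,"wy":0,"wz":0,"grip":18},{"tx":0.048,"ty":0,"tz":0,"wx":0,"wy":0,"wz":0,"grip":18},{"tx":0.048,"ty":0,"tz":0,"wx":0,"wy":0,"wz":0,"grip":18},{"tx":0.048,"ty":0,"tz":0,"wx":0,"wy":0,"wz":0,"grip":18},{"tx":0.048,"ty":0,"tz":0,"wx":0,"wy":0,"wz":0,"grip":18}]}}

```text
clock: 11.5
tcp_pos: [0.5896, 0.0423, 0.0342]
orientation: [0.0, 0.658, 0.753, -0.0]
ft_force: [0.3, 0.2, 1.2]
width: 0.0183
finger_force: 0.2
```

```bash
python3 where.py .04,.137,.033
python3 - <<'E'
from h import *
cv2.imwrite('pics/w3.png',np.hstack([cv2.resize(snapshot('wrist'),(400,300)),cv2.resize(snapshot('scene')[100:340,160:480],(400,300))]))
E
```

```text
clock 11.5 slab xy [0.0225 0.0175] z 0.0342 yaw err -0.0014 F [0.3 0.2 1.2]
tool units total [0.478 0.069 0.005]
```

View pics/w3.png

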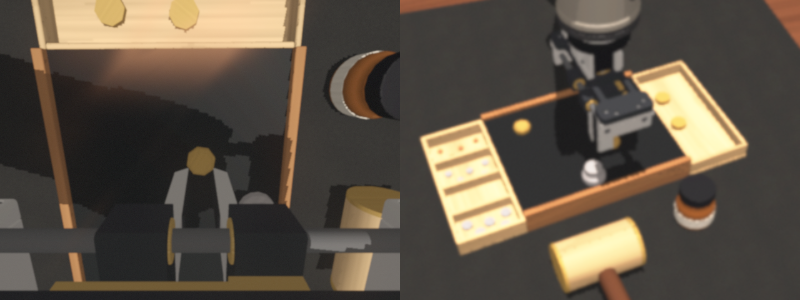

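Two studs are now in the tray, at (110,12) and (184,12). Stud B is cradled at (201,161), and the anvil is still in place.

Call:
{"op": "arm_command", "data": {"moves": [{"tx":0.048,"ty":0.007,"tz":0.004,"wx":0,"wy":0,"wz":0,"grip":18},{"tx":0.048,"ty":0.007,"tz":0,"wx":0,"wy":0,"wz":0,"grip":18},{"tx":0.048,"ty":0.007,"tz":0,"wx":0,"wy":0,"wz":0,"grip":18},{"tx":0.048,"ty":0.007,"tz":0,"wx":0,"wy":0,"wz":0,"grip":18},{"tx":0.048,"ty":0.007,"tz":0,"wx":0,"wy":0,"wz":0,"grip":18},{"tx":0.048,"ty":0.007,"tz":0,"wx":0,"wy":0,"wz":0,"grip":18},{"tx":0.048,"ty":0.007,"tz":0,"wx":0,"wy":0,"wz":0,"grip":18},{"tx":0.048,"ty":0.007,"tz":0,"wx":0,"wy":0,"wz":0,"grip":18},{"tx":0.048,"ty":0.007,"tz":0,"wx":0,"wy":0,"wz":0,"grip":18},{"tx":0.048,"ty":0.007,"tz":0,"wx":0,"wy":0,"wz":0,"grip":18}]}}

```text
clock: 12.85
tcp_pos: [0.591, 0.1636, 0.0332]
orientation: [-0.0, 0.658, 0.753, -0.0]
ft_force: [-0.2, 0.2, -0.7]
width: 0.0181
finger_force: 0.0
```

```bash
python3 where.py -.0537,-.100,.09
```

```text
clock 12.85 slab xy [0.0403 0.1375] z 0.0332 yaw err -0.0014 F [-0.2  0.2 -0.7]
tool units total [-0.95  -0.375 -0.227]
```

Call:
{"op": "arm_command", "data": {"moves": [{"tx":0,"ty":0,"tz":-0.11,"wx":0,"wy":0,"wz":0,"grip":18},{"tx":0,"ty":0,"tz":-0.1,"wx":0,"wy":0,"wz":0,"grip":18},{"tx":-0.16,"ty":-0.063,"tz":0,"wx":0,"wy":0,"wz":0,"grip":18},{"tx":-0.16,"ty":-0.063,"tz":0,"wx":0,"wy":0,"wz":0,"grip":18},{"tx":-0.16,"ty":-0.063,"tz":0,"wx":0,"wy":0,"wz":0,"grip":18},{"tx":-0.16,"ty":-0.063,"tz":0,"wx":0,"wy":0,"wz":0,"grip":18},{"tx":-0.16,"ty":-0.063,"tz":0,"wx":0,"wy":0,"wz":0,"grip":18},{"tx":-0.16,"ty":-0.063,"tz":0,"wx":0,"wy":0,"wz":0,"grip":18},{"tx":0,"ty":0,"tz":0,"wx":0,"wy":0,"wz":0,"grip":18},{"tx":0,"ty":0,"tz":0.08,"wx":0,"wy":0,"wz":0,"grip":18}]}}

```text
clock: 14.1
tcp_pos: [0.5307, -0.0874, 0.0665]
orientation: [0.001, 0.658, 0.753, 0.001]
ft_force: [-0.2, 0.4, -0.5]
width: 0.018
finger_force: 0.0
```

```bash
python3 where.py -.0537,-.102,.033
```

```text
clock 14.1 slab xy [-0.0534 -0.103 ] z 0.0665 yaw err -0.002 F [-0.2  0.4 -0.5]
tool units total [ 0.004 -0.002  0.134]
```

Call:
{"op": "arm_command", "data": {"moves": [{"tx":0.004,"ty":0,"tz":0.08,"wx":0,"wy":0,"wz":0,"grip":18},{"tx":0,"ty":0,"tz":0.04,"wx":0,"wy":0,"wz":0,"grip":18},{"tx":0,"ty":0,"tz":0.01,"wx":0,"wy":0,"wz":0,"grip":18},{"tx":0.05,"ty":0,"tz":0,"wx":0,"wy":0,"wz":0,"grip":18},{"tx":0.05,"ty":0,"tz":0,"wx":0,"wy":0,"wz":0,"grip":18},{"tx":0.05,"ty":0,"tz":0,"wx":0,"wy":0,"wz":0,"grip":18},{"tx":0.05,"ty":0,"tz":0,"wx":0,"wy":0,"wz":0,"grip":18},{"tx":0.05,"ty":0,"tz":0,"wx":0,"wy":0,"wz":0,"grip":18},{"tx":0.05,"ty":0,"tz":0,"wx":0,"wy":0,"wz":0,"grip":18},{"tx":0.05,"ty":0,"tz":0,"wx":0,"wy":0,"wz":0,"grip":18}]}}

```text
clock: 15.35
tcp_pos: [0.5175, 0.0008, 0.0332]
orientation: [-0.0, 0.658, 0.753, -0.0]
ft_force: [0.2, -0.1, 0.4]
width: 0.0183
finger_force: 0.2
```

```bash
python3 where.py -.068,.137,.033
```

```text
clock 15.35 slab xy [-0.0546 -0.0139] z 0.0332 yaw err -0.0014 F [ 0.2 -0.1  0.4]
tool units total [ 0.603 -0.055  0.001]
```

Call:
{"op": "arm_command", "data": {"moves": [{"tx":0.06,"ty":0.014,"tz":0,"wx":0,"wy":0,"wz":0,"grip":18},{"tx":0.06,"ty":0.014,"tz":0,"wx":0,"wy":0,"wz":0,"grip":18},{"tx":0.06,"ty":0.014,"tz":0,"wx":0,"wy":0,"wz":0,"grip":18},{"tx":0.06,"ty":0.014,"tz":0,"wx":0,"wy":0,"wz":0,"grip":18},{"tx":0.06,"ty":0.014,"tz":0,"wx":0,"wy":0,"wz":0,"grip":18},{"tx":0.06,"ty":0.014,"tz":0,"wx":0,"wy":0,"wz":0,"grip":18},{"tx":0.06,"ty":0.014,"tz":0,"wx":0,"wy":0,"wz":0,"grip":18},{"tx":0.06,"ty":0.014,"tz":0,"wx":0,"wy":0,"wz":0,"grip":18},{"tx":0.06,"ty":0.014,"tz":0,"wx":0,"wy":0,"wz":0,"grip":18},{"tx":0.06,"ty":0.014,"tz":0,"wx":0,"wy":0,"wz":0,"grip":18}]}}

```text
clock: 16.6
tcp_pos: [0.5323, 0.1544, 0.0332]
orientation: [-0.0, 0.658, 0.753, -0.0]
ft_force: [0.8, -0.2, 0.2]
width: 0.0181
finger_force: 0.0
```

Call:
{"op": "arm_command", "data": {"moves": [{"tx":0,"ty":0,"tz":-0.1,"wx":0,"wy":0,"wz":0,"grip":18},{"tx":0,"ty":0,"tz":-0.16,"wx":0,"wy":0,"wz":0,"grip":18},{"tx":0,"ty":0,"tz":-0.16,"wx":0,"wy":0,"wz":0,"grip":18},{"tx":0,"ty":0,"tz":-0.16,"wx":0,"wy":0,"wz":0,"grip":18},{"tx":-0.15,"ty":0,"tz":0,"wx":0,"wy":0,"wz":0,"grip":18},{"tx":-0.15,"ty":0,"tz":0,"wx":0,"wy":0,"wz":0,"grip":18},{"tx":-0.15,"ty":0,"tz":0,"wx":0,"wy":0,"wz":0,"grip":18},{"tx":0,"ty":0,"tz":0,"wx":0,"wy":0,"wz":0,"grip":18},{"tx":0,"ty":0,"tz":0,"wx":0,"wy":0,"wz":0,"grip":18},{"tx":0,"ty":0,"tz":0,"wx":0,"wy":0,"wz":0,"grip":18}]}}

```text
clock: 17.85
tcp_pos: [0.5473, 0.0431, 0.1781]
orientation: [-0.0, 0.658, 0.753, -0.0]
ft_force: [0.3, 0.2, -0.0]
width: 0.018
finger_force: 0.0
```

```bash
python3 where.py
python3 - <<'E'
from h import *
cv2.imwrite('pics/w4.png',np.hstack([cv2.resize(snapshot('wrist'),(400,300)),cv2.resize(snapshot('scene')[100:340,160:480],(400,300))]))
E
```

```text
clock 17.85 slab xy [-0.0194  0.024 ] z 0.1781 yaw err 0.0001 F [ 0.3  0.2 -0. ]
```

View pics/w4.png

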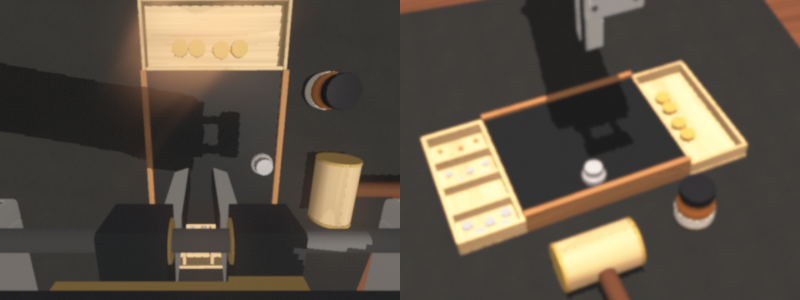

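All four studs lie in the tray, at (180,48), (197,48), (221,50) and (239,48), well inside the walls. The anvil, jar and mallet haven't moved, and the gripper is clear.

```bash
python3 -c "
from station import *
print(hand_in())"
```

```text
the job is handed in; nothing more can be done
None
```

All four studs were swept into the undivided catch tray with the anvil, mallet and jar left in place, and the job was handed in at about 18 s; the hand-in returned no verdict.

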